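# Hold a control unit against the sprung fence of a probing jig

## Robot

A 7-joint arm with a two-finger parallel gripper is mounted at the origin on the work surface. World frame = base frame: x ahead of the robot, y to its left, z up, the work surface at z = 0. Lengths are in m, angles in rad, forces in N, time in s.
With the tool pointing down it reaches from about 0.425 to 0.8 m from the base axis. Payload 8.3 kg.
Tool frame: the origin (TCP) lies at the very end of the fingers, on their centre line; the grasp point (between the pads) lies 19 mm behind it (env.grip_point_offset is the distance from the TCP to the grasp point, in m); z points along the fingers, y is the line along which they close (so a half turn about z gives the same grasp; the last joint's range is limited). The gripper opens to 85 mm and grips with 20 to 120 N. Pads are 22 mm wide; open, the fingers measure 114 mm over their backs; the gripper's body (76 mm by 85 mm) begins 54 mm behind the grasp point. The pads swing forward as they close: fully open they stand 13 mm farther back than shut.
Start: joints at [1.2, 0.383, 0.016, 1.37, -0.006, 1.388, -0.046], TCP at [0.189, -0.596, 0.231] pointing down, gripper open.
Joint ranges: [-2.95, 2.95], [-0.25, 2.06], [-1.52, 1.56], [0.18, 2.33], [-1.44, 4.58], [0.02, 2.06], [-3.01, 3.01]. Speed limits (rad/s): [2.39, 2.39, 3.01, 3.01, 3.14, 3.14, 3.14].

## Interface

Orientations are given as [roll, pitch, yaw] about the fixed x, y, z axes, in that order (R = Rz(yaw) Ry(pitch) Rx(roll)).
In Python, from plant import sense, cams, job, spotter, env gives the robot as it stands. The module is installed in compiled form; this text tells all that it offers.
- The arm moves only by the shell command python3 -m handwheel 'ROWS' [OPENING] [FORCE]. ROWS is JSON, a list that holds one entry, the list of rows, each a list of 6 numbers: the shift along the tool's x, y, z in mm, then the turn, a rotation vector about the tool's x, y, z in degrees. A call has 1 to 10 rows; each row shifts and turns the commanded pose from where the row before left it, along the tool's axes as they then stand; what a row does not reach is not made up. A row lasts 1/10 s, in which the tool goes at most 50 mm and 8.59 degrees, less where a joint would pass 70% of its speed; a pose out of reach is approached as far as the arm can. A call is refused whole if a number of a shift passes 50 or a number of a turn 8.59, either way. A call with a gripper value outside its range is refused whole. OPENING is the finger opening in mm, from 0 to 85.4, set as the call begins (- or left out, the last holds). The fingers move at their own pace and stop on an object; FORCE is the grip in N (left out, the last holds). Time passes only in rows, so rows that do not move let the fingers close. It gives the time, the measured TCP pose, the force, the opening and the grip force at its end, in the units of the state.
- sense(): the state, without advancing time (a new reading comes with each control period).
- cams.camera(name): name is "scene" or "top"; returns the picture (400x640x3 uint8, red, green, blue); there is no depth.
- cams.camera_params(name): a dict with "fovy" (degrees; the focal length in pixels is half the picture's height over the tangent of half this angle, whatever the lens; pixels are square), "cx", "cy" (the principal point, pixels), "world_from_camera" (4x4, takes a point from camera to world coordinates). Camera axes: x right, y down, z forward; pixel columns grow to the right and rows downward; lengths in m; the calibration is good to about 2 mm. A picture is of the moment at which its call begins. camera_params takes no time and is no camera call.
- job.sign_off(): hands the job in; it is judged then, once.
Trained networks look in the newest picture that a camera, given by its name, has taken for a name from the list of things; names that differ only in an ending like _2 or _b are one class to them, and where a whole thing is asked for, a point or a joint stands for the part that bears it (a point fixed in the world has none). Each returns a list of dicts, best first, with "score" (0 to 1); they miss things now and then, are a little off and sometimes report something else, mostly with a low value. They report only what shows in the picture. A call takes as long as a camera call. They do not tell look-alikes from the thing itself.
- spotter.spot_in(camera, label): "centre" ([x, y, z] in m, in the coordinates of the camera as it stood for that picture, good to about 4 mm: the middle of the surface that is visible of it).
- spotter.outline_of(camera, label): "mask" (400x640 bool, what is visible of it).
- spotter.landmark_of(camera, label): "centre" ([x, y, z] in m, in the coordinates of the camera as it stood for that picture, good to about 4 mm: a listed point, or the origin of a listed thing).
The state is a dict: "time_s": time; "q": joint angles; "qvel": joint speeds; "effort": joint torques, N m; "tool_pos": TCP position; "ee_rot": TCP orientation; "force": force on the tool from outside, world axes, zero at the start; "torque": the same for the moment, N m; "opening": finger opening in m; "gripper_force": force on a finger pad.
Only numpy, scipy, OpenCV 4.12 (cv2) and the standard library are available. Lean on these libraries where they do the work, as an engineer would, in place of code of your own. Each camera call takes 0.05 s, during which the arm holds its last target. There are 200 camera calls.

## Task

Press the red lever on the jig's head all the way down so that the probe swings up out of the way; only then slide the open control unit along the bed, flush against the blue sprung fence, and push until the yellow cursor stands in the green band of the scale, never driving the fence to its end stop. Finish while still pushing with that steady force, so that I can do up the clamps: do not let go or back off. Leave the other things on the bench where they are.

Things in the scene. Friction and masses are not known exactly. Their poses are not given: they have to be found in the camera images.
- jig: Probing jig fixed to the bench: grey bed 330 x 360 mm, 12 mm thick, spanning its x -145..185, y -170..190 mm. Origin at bench height; +x points to the fence (pushing direction), +y to the lever head, z up. The head stands at x 50..100, y 135..175 mm, 106 mm high above the bench. A small fixed hold-down clamp stands at x 8..32, y -121..-167 mm, 34 mm high, clear of the unit.
- fence (a joint): How far the sprung blue fence has been pushed back, in m: 0 free, 0.020 at its hard end stop. The spring gives 0.8 N per mm, nothing at 0. The green band is 0.006 to 0.014 (about 5 to 11 N), the red mark begins at 0.017.
- fence_face (a point): Blue fence bar, 18 mm thick, 160 mm wide (jig y), top 41 mm above the bench. This point: at bench height on the face the unit meets, mid-width: jig x 110, y 0 mm when free; slides along jig +x. Its yellow cursor (3 mm wide, 50 mm above the bench, jig y -38..-78 mm) has its middle at jig x 156 mm when free; the green band on the white scale spans jig x 162..170 mm, a red mark 173..179.
- lever (a joint): Angle of the rocker carrying red lever and probe, in rad: 0 to 0.1 at first, probe down in the unit's way; 0.70 = lever fully down on its stop, probe up. Stiff hinge (2 to 3 N at the red pad), stays where it is left. Hinge axis parallel to jig y, at jig x 55, y 155 mm, 92 mm above the bench.
- lever_pad (a point): Middle of the top face of the red pad (36 x 26 x 8 mm) at the lever's end, 70 mm from the hinge axis towards jig -x. The lever rises 25 degrees above level towards the robot at 0 and points 15 degrees below level when fully down; the pad's top is then at jig x about -14, y 155 mm, 78 mm above the bench. Press it from above.
- probe_tip (a point): Tip of the slim black and brass probe on the rocker; at first some 10 mm above the bed at jig x 95, y 60 mm, between unit and fence; more than 50 mm above the bench when the lever is fully down.
- unit: Control unit: open aluminium housing with a green board, 110 (its x) x 130 (its y) x 28 mm high, 0.3 to 0.65 kg, loose on the bed. Origin: centre of its underside, x to the fence (within 0.2 rad of jig x at first). Push on the flat near side (its x = -55 mm), near the middle (two spread finger tips square it best); friction on bed and fingers about 0.3. A black connector 64 mm long sticks out 16 mm on its -y side.
- interface: Black interface box 100 x 150 x 32 mm on the bench; leave alone. Origin under its centre.
- mug: Blue mug, 80 mm across, 90 mm high; leave alone. Origin under its centre.
- driver: Orange screwdriver, 170 mm long, lying on the bench; leave alone.
- tray: Yellow open screw tray 80 x 60 x 22 mm; leave alone. Origin under its centre.
There are look-alikes about, which are no part of the job. What is meant by the unit is not white, and is the larger of those in its own colour.

How it is judged:
By the outcome, as a careful person would: the job done as asked, in the order asked, and still so for the second after the job is handed in, while the arm keeps its last pose, push and grip.
It also fails if it takes over 42 s, if anything falls off the work surface, if the arm or the gripper's body presses on something with over 40 N, if the wrist force passes 120 N, or if a joint passes its speed limit or range.

## Working session

There is one attempt and no reset: what is moved stays moved. The work goes in short steps, Python scripts to look and compute and a shell command to move; the robot and the scene stay as the last step left them, time stands still between calls to the robot, and variables do not carry over. Pictures are saved under pics/ and viewed, at most 10 in all, crops included, and the job is handed in when it is done.

```bash
mkdir -p pics
cat > h.py <<'E'
import numpy as np, cv2
from plant import sense, cams, job, spotter, env
def shot(c,n=None):
    im=cams.camera(c)
    if n: cv2.imwrite(f'pics/{n}.png',im[:,:,::-1])
    return im
def w(c,p):
    T=np.array(cams.camera_params(c)["world_from_camera"]); return (T@np.r_[p,1])[:3]
def px(c,P):
    k=cams.camera_params(c);T=np.linalg.inv(np.array(k["world_from_camera"]));p=T@np.r_[P,1]
    f=200/np.tan(np.radians(k["fovy"])/2); return np.array([k["cx"]+f*p[0]/p[2],k["cy"]+f*p[1]/p[2]])
def ray(c,u,v,z):
    k=cams.camera_params(c);T=np.array(k["world_from_camera"]);f=200/np.tan(np.radians(k["fovy"])/2)
    d=T[:3,:3]@np.array([(u-k["cx"])/f,(v-k["cy"])/f,1]);o=T[:3,3];return o+d*(z-o[2])/d[2]
E
python3 - <<'E'
from h import *
np.set_printoptions(precision=4,suppress=True)
for c in("scene","top"):
    shot(c,c+"0")
    for l in("jig","fence_face","lever_pad","probe_tip","unit"):
        for r in spotter.landmark_of(c,l)[:4]:
            p=w(c,r["centre"]);print(c,l,round(r["score"],2),p,px(c,p).round())
s=sense();print(s["time_s"],s["tool_pos"],s["ee_rot"],s["force"])
E
```

```text
scene fence_face 0.81 [0.6739 0.061  0.0079] [311. 264.]
scene lever_pad 0.68 [0.5248 0.181  0.1213] [377. 231.]
scene probe_tip 0.56 [0.6513 0.1152 0.0274] [330. 265.]
scene unit 0.72 [ 0.3998 -0.272  -0.0012] [282. 154.]
scene unit 0.71 [0.2521 0.3056 0.0007] [449. 206.]
scene unit 0.6 [0.5733 0.0264 0.0092] [321. 232.]
top jig 0.88 [0.5664 0.0299 0.0001] [297. 188.]
top fence_face 0.65 [ 0.6721  0.0623 -0.0007] [288. 156.]
top fence_face 0.59 [0.5226 0.1783 0.1203] [246. 195.]
top fence_face 0.24 [0.6496 0.1146 0.0292] [271. 161.]
top lever_pad 0.76 [0.5249 0.1806 0.1212] [246. 194.]
top probe_tip 0.89 [0.6505 0.1152 0.0272] [271. 160.]
top probe_tip 0.46 [ 0.4376  0.2581 -0.0024] [225. 226.]
top probe_tip 0.32 [0.5812 0.3135 0.0003] [210. 182.]
top unit 0.92 [ 0.255   0.3034 -0.0039] [208. 283.]
top unit 0.84 [ 0.4025 -0.2746 -0.0022] [390. 241.]
top unit 0.33 [ 0.6752  0.0629 -0.0007] [288. 155.]
0.6 [ 0.1894 -0.5956  0.2313] [-3.1415 -0.0001  0.3078] [-0.5449 -0.4556  0.0822]
```

View pics/top0.png

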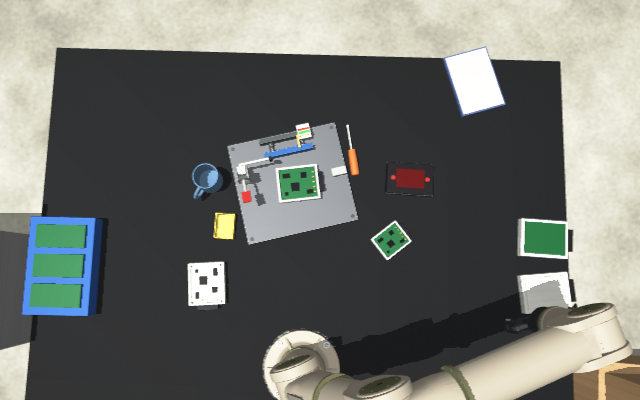

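View pics/scene0.png

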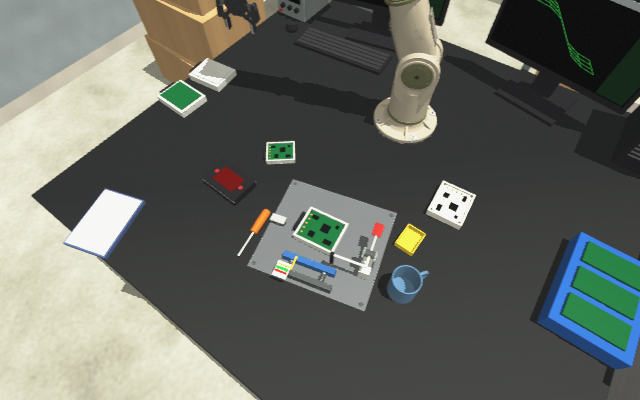

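The top picture shows the jig bed at about (228..357, 123..244), with the fence at (288,152) and the red pad at (246,196). There are three unit candidates:
- The green board in an aluminium housing on the bed, top (298,183).
- A smaller green one at (391,240).
- A white one at (207,283).

The one on the bed fits: it is green, larger than its twin, and lies before the fence. I'll confirm it in a crop.

Run:
```python
from h import *
np.set_printoptions(precision=4,suppress=True)
im=shot("top"); cv2.imwrite('pics/crop1.png',cv2.resize(im[115:275,215:425,::-1],None,fx=3.7,fy=3.7,interpolation=cv2.INTER_CUBIC))
ms=spotter.outline_of("top","jig")
print([(m["score"],m["mask"].sum()) for m in ms])
for m in spotter.outline_of("top","unit"):
    c=cv2.findContours(m["mask"].astype('u1'),0,1)[0];c=max(c,key=cv2.contourArea)
    r=cv2.minAreaRect(c);b=cv2.boxPoints(r);P=np.array([ray("top",*q,0.028) for q in b])
    print(round(m["score"],2),np.round(r[0]),P[:,:2].mean(0),np.linalg.norm(P[1]-P[0]),np.linalg.norm(P[2]-P[1]),np.degrees(np.arctan2(*(P[2]-P[1])[[1,0]])))
# jig corners
h=cv2.cvtColor(im,cv2.COLOR_RGB2HSV)
m=((h[...,1]<45)&(h[...,2]>90)&(h[...,2]<190)).astype('u1'); m[:110]=0;m[255:]=0;m[:,:226]=0;m[:,365:]=0
c=max(cv2.findContours(m,0,1)[0],key=cv2.contourArea);b=cv2.boxPoints(cv2.minAreaRect(c));P=np.array([ray("top",*q,0.012)[:2] for q in b])
print(b,P,np.linalg.norm(P[1]-P[0]),np.linalg.norm(P[2]-P[1]))
```

```text
[(0.84, np.int64(9779))]
0.95 [207. 286.] [0.2494 0.3008] 0.11232733283852855 0.1445903284421103 -177.53503868289448
0.89 [392. 239.] [ 0.4065 -0.2764] 0.1121315613961346 0.08376581315172767 -141.71105981987074
0.7 [288. 151.] [0.684  0.0598] 0.16060823129527108 0.026842806770182644 -166.51358650400357
0.69 [300. 183.] [0.5789 0.0194] 0.14433203603345074 0.11361954660131542 -172.65613763563942
[[224.8651 145.4157]
 [335.073  119.9831]
 [357.9438 219.0899]
 [247.7359 244.5225]] [[ 0.6998  0.2673]
 [ 0.7941 -0.0901]
 [ 0.4687 -0.1686]
 [ 0.3796  0.181 ]] 0.3696398911776357 0.33469882060238
```

View pics/crop1.png

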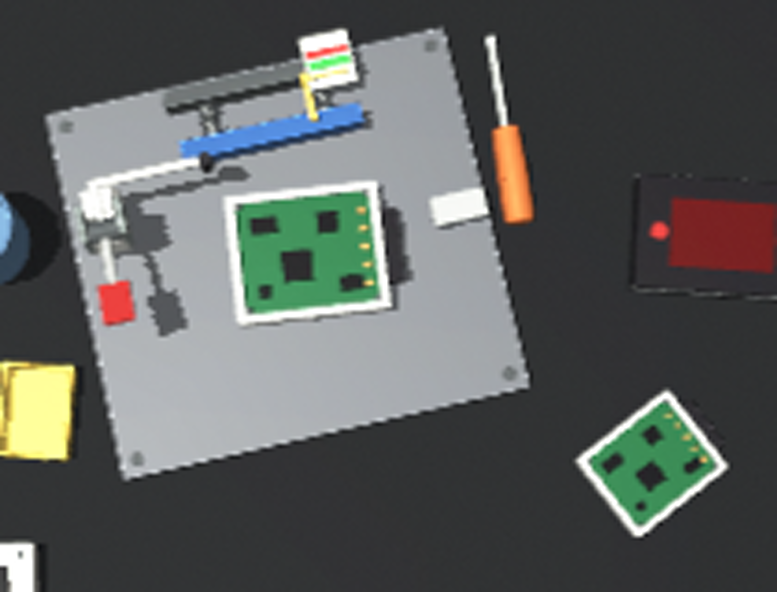

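The crop confirms it: the green unit on the bed is at crop (308,253), with its dark connector on the right at (400,245). It is clearly larger than the green twin at (652,465). The red pad is at (116,302) and the probe tip at (206,162). Next I'll fit the poses by corners.

```bash
cat >> h.py <<'E'
def fit(A,B):
    A=np.array(A,float);B=np.array(B)[:,:2];a=A-A.mean(0);b=B-B.mean(0)
    t=np.arctan2((a[:,0]*b[:,1]-a[:,1]*b[:,0]).sum(),(a*b).sum());R=np.array([[np.cos(t),-np.sin(t)],[np.sin(t),np.cos(t)]])
    o=B.mean(0)-R@A.mean(0);return o,t,np.linalg.norm(A@R.T+o-B,axis=1)
E
python3 - <<'E'
from h import *
np.set_printoptions(precision=4,suppress=True)
C=lambda L,z:[ray("top",215+(x+.5)/3.7-.5,115+(y+.5)/3.7-.5,z) for x,y in L]
o,t,r=fit([[.185,.19],[.185,-.17],[-.145,-.17],[-.145,.19]],C([(47,115),(443,28),(529,385),(124,478)],.012));print("jig",o,t,np.degrees(t),r)
R=np.array([[np.cos(t),-np.sin(t)],[np.sin(t),np.cos(t)]])
ou,tu,r=fit([[.055,.065],[.055,-.065],[-.055,-.065],[-.055,.065]],C([(226,198),(376,183),(392,306),(240,324)],.04));print("unit",ou,tu,r,"in jig",R.T@(ou-o),tu-t)
for n,p in dict(fence=[.11,0],pad0=[.055-.07*np.cos(np.radians(25)),.155],pad1=[-.014,.155],probe=[.095,.06],push=[-.2,0]).items(): print(n,o+R@p)
print("pushface",ou+np.array([np.cos(tu),np.sin(tu)])*-.055)
for c in("top","scene"):print(np.array(cams.camera_params(c)["world_from_camera"])[:3,3])
print(sense()["time_s"])
E
```

```text
jig [0.5674 0.0313] 0.24696496113831706 14.15004996083796 [0.002  0.0019 0.0022 0.0016]
unit [0.577  0.0257] 0.1377612735591678 [0.0004 0.0013 0.001  0.0002] in jig [ 0.008  -0.0078] -0.10920368757914925
fence [0.674  0.0582]
pad0 [0.5213 0.1795]
pad1 [0.5159 0.1782]
probe [0.6448 0.1127]
push [ 0.3735 -0.0176]
pushface [0.5226 0.0181]
[ 0.3031 -0.0071  1.6346]
[0.9708 0.3231 1.0168]
0.75
```

```bash
python3 -m handwheel '[[[0,0,0,0,0,3.5],[39,-27,0,0,0,0],[39,-27,0,0,0,0],[39,-27,0,0,0,0],[39,-27,0,0,0,0],[39,-27,0,0,0,0],[39,-27,0,0,0,0],[39,-27,0,0,0,0],[39,-27,0,0,0,0],[39,-27,0,0,0,0]]]' 0 40
cat >> h.py <<'E'
O=np.array([.5674,.0313]);T=.247;RJ=np.array([[np.cos(T),-np.sin(T)],[np.sin(T),np.cos(T)]])
def st():
    s=sense();p=np.array(s["tool_pos"]);print("t %.2f"%s["time_s"],"jig mm",(RJ.T@(p[:2]-O)*1e3).round(1),"z",round(p[2]*1e3,1),"rot",np.round(s["ee_rot"],3),"Fjig",(RJ.T@np.array(s["force"])[:2]).round(1),round(s["force"][2],1),"q",np.round(s["q"],2),"op",round(s["opening"],4));return s
E
python3 -c "from h import *;st()"
```

```text
time_s: 1.75
tool_pos: [0.4714, -0.2727, 0.2317]
ee_rot: [3.141, -0.0, 0.247]
force: [0.7, -0.6, 0.0]
opening: -0.0001
gripper_force: 0.0
t 1.75 jig mm [-167.4 -271.3] z 231.7 rot [ 3.141 -0.     0.247] Fjig [ 0.6 -0.7] 0.0 q [ 0.67  0.22 -0.24  1.59  0.05  1.34 -0.9 ] op -0.0001
```

```bash
python3 -m handwheel '[[[15,-43,0,0,0,0],[15,-43,0,0,0,0],[15,-43,0,0,0,0],[15,-43,0,0,0,0],[15,-43,0,0,0,0],[15,-43,0,0,0,0],[15,-43,0,0,0,0],[15,-43,0,0,0,0],[15,-43,0,0,0,0],[0,0,0,0,0,0]]]'
python3 - <<'E'
from h import *
st();np.set_printoptions(precision=4,suppress=True)
for c in("top","scene"):
    shot(c)
    for l in("lever_pad","unit","probe_tip"):
        for r in spotter.landmark_of(c,l)[:2]:
            p=w(c,r["centre"]);print(c,l,round(r["score"],2),(RJ.T@(p[:2]-O)*1e3).round(1),p[2])
E
```

```text
time_s: 2.75
tool_pos: [0.5056, 0.142, 0.2318]
ee_rot: [-3.138, -0.001, 0.257]
force: [0.5, -0.1, 0.4]
opening: 0.0001
gripper_force: 0.0
t 2.75 jig mm [-32.9 122.4] z 231.8 rot [-3.138e+00 -1.000e-03  2.570e-01] Fjig [ 0.4 -0.2] 0.4 q [ 0.15  0.21 -0.56  1.62  0.11  1.34 -1.74] op 0.0001
top unit 0.91 [ 7.9 -8.2] 0.008810274938356955
top unit 0.6 [-231.6 -257.3] -0.0012677671606360352
top probe_tip 0.39 [97.  62.3] 0.025330469001731748
scene lever_pad 0.71 [-69.4 248. ] 0.000790405776808556
scene lever_pad 0.68 [ -7.  156.1] 0.11990442400899781
scene unit 0.73 [-239.6  341.9] 0.001887917980155196
scene unit 0.61 [ 4.4 -4.5] 0.011386776347347638
scene probe_tip 0.67 [102.  58.] 0.024990471576564643
```

```bash
python3 -m handwheel '[[[11,-17,0,0,0,0.5],[11,-17,10,0,0,0],[0,0,25,0,0,0],[0,0,25,0,0,0],[0,0,25,0,0,0],[0,0,10,0,0,0],[0,0,0,0,0,0]]]' >/dev/null
python3 -c "
from h import *
st();im=shot('scene');cv2.imwrite('pics/crop2.png',cv2.resize(im[170:320,260:430,::-1],None,fx=4,fy=4,interpolation=cv2.INTER_CUBIC))"
```

```text
t 3.85 jig mm [-12.4 147.6] z 135.2 rot [3.141e+00 3.000e-03 2.370e-01] Fjig [-0.3 -0.2] 1.1 q [ 0.08  0.34 -0.56  1.7   0.19  1.16 -1.86] op 0.0001
```

View pics/crop2.png

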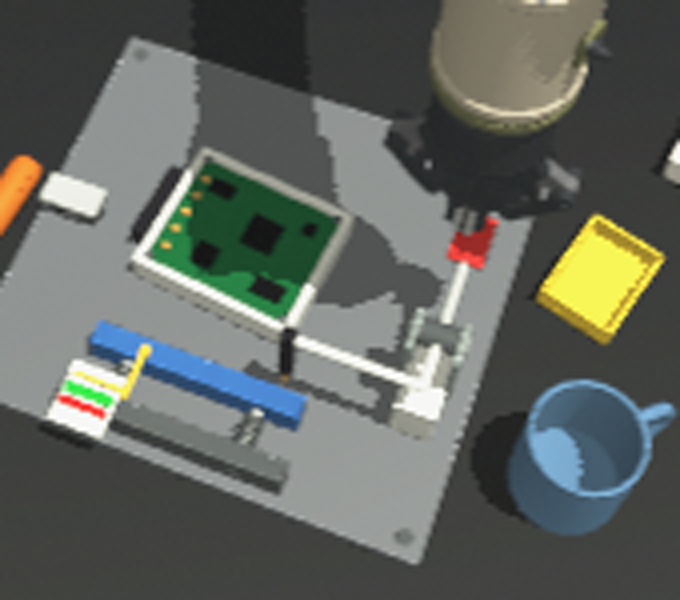

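The closed finger tips stand just above the red pad, crop (465,215) against the pad at (472,240), and a few mm towards the unit. I'll shift by 8 mm and press.

```bash
python3 -m handwheel '[[[1,-7,0,0,0,-0.5],[0,0,8,0,0,0],[0,0,8,0,0,0],[0,0,8,0,0,0],[0,0,8,0,0,0],[0,0,8,0,0,0],[0,0,8,0,0,0],[0,0,4,0,0,0],[0,0,0,0,0,0]]]' >/dev/null
python3 -c "
from h import *
st()"
```

```text
t 4.80 jig mm [-10.6 155.2] z 83.6 rot [-3.141e+00  1.000e-03  2.470e-01] Fjig [-0.2  0.6] 1.4 q [ 0.05  0.4  -0.55  1.75  0.23  1.06 -1.9 ] op -0.0002
```

```bash
python3 -m handwheel '[[[0,0,4,0,0,0],[0,0,2,0,0,0],[0,0,1,0,0,0],[0,0,0,0,0,0]]]' >/dev/null
python3 -c "
from h import *
st()"
python3 -m handwheel '[[[0,0,1,0,0,0],[0,0,0,0,0,0]]]' >/dev/null
python3 -c "
from h import *
st()"
```

```text
t 5.20 jig mm [ -9.6 155.4] z 80.2 rot [ 3.141e+00 -3.000e-03  2.470e-01] Fjig [-11.1  -1.6] 25.0 q [ 0.05  0.4  -0.55  1.75  0.24  1.05 -1.9 ] op -0.0004
t 5.40 jig mm [ -9.5 155.4] z 80.0 rot [ 3.14e+00 -3.00e-03  2.47e-01] Fjig [-13.5  -2.9] 32.6 q [ 0.05  0.4  -0.55  1.75  0.24  1.05 -1.9 ] op -0.0
```

The lever is on its stop: the force rose to 32 N with no travel. I'll lift off straight and check.

```bash
python3 -m handwheel '[[[0,0,-10,0,0,0],[0,0,-30,0,0,0],[0,0,-30,0,0,0],[-25,25,-10,0,0,0],[-30,35,0,0,0,0],[-30,35,0,0,0,0],[-20,35,0,0,0,0],[0,25,0,0,0,0],[0,0,0,0,0,0]]]' 50 >/dev/null
python3 -c "
from h import *
st();im=shot('scene');cv2.imwrite('pics/crop3.png',cv2.resize(im[170:320,260:430,::-1],None,fx=4,fy=4,interpolation=cv2.INTER_CUBIC))
for l in ('probe_tip','lever_pad','unit'):
  for r in spotter.landmark_of('scene',l)[:2]:
    p=w('scene',r['centre']);print(l,r['score'],(RJ.T@(p[:2]-O)*1e3).round(1),p[2])
"
```

```text
t 6.30 jig mm [-116.4   -4. ] z 156.4 rot [ 3.14 -0.    0.24] Fjig [-0.3 -0. ] -0.2 q [ 0.38  0.1  -0.47  1.9   0.05  1.15 -1.44] op 0.0497
probe_tip 0.74 [134.7  62.6] 0.0663815295820257
lever_pad 0.57 [-10.7 156.9] 0.07650898736067147
unit 0.92 [ 3.3 -2.8] 0.01467869348862938
unit 0.67 [-236.8  345. ] 0.001707472276854971
```

View pics/crop3.png

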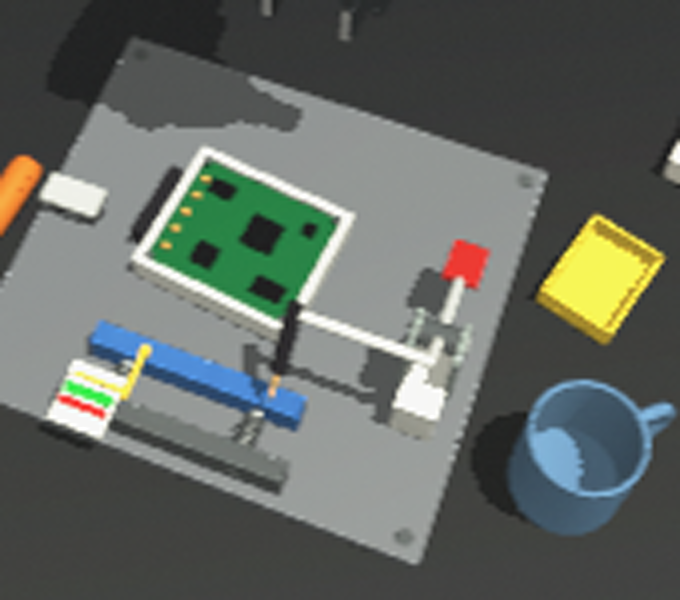

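The probe is up (tip about 66 mm high, crop (275,385)), the lever is down and the unit is untouched. Now I'll lower spread fingers behind the unit.

```bash
python3 -m handwheel '[[[0,0,30,0,0,-0.4],[10,1,40,0,0,0],[10,1,35,0,0,0],[6,1,20,0,0,0],[0,0,8,0,0,0],[0,0,0,0,0,0],[0,0,0,0,0,0]]]' 50 >/dev/null
python3 -c "
from h import *
st()"
```

```text
t 7.20 jig mm [-89.   -1.9] z 24.2 rot [ 3.142e+00 -1.000e-03  2.550e-01] Fjig [-0.7  0.8] 0.1 q [ 0.32  0.33 -0.46  1.98  0.19  0.87 -1.56] op 0.0498
```

```bash
python3 -m handwheel '[[[8,4,5,0,0,0.5],[8,0,0,0,0,0],[6,0,0,0,0,0],[6,0,0,0,0,0],[6,0,0,0,0,0],[6,0,0,0,0,0],[6,0,0,0,0,0],[6,0,0,0,0,0],[6,0,0,0,0,0],[0,0,0,0,0,0]]]' >/dev/null
python3 -c "
from h import *
st();im=shot('scene');cv2.imwrite('pics/crop4.png',cv2.resize(im[170:320,260:430,::-1],None,fx=4,fy=4,interpolation=cv2.INTER_CUBIC))"
```

```text
t 8.20 jig mm [-30.3  -6.2] z 18.4 rot [-3.141e+00 -1.000e-03  2.450e-01] Fjig [-0.6 -0.4] -0.6 q [ 0.26  0.45 -0.43  1.83  0.23  0.91 -1.6 ] op 0.0502
```

View pics/crop4.png

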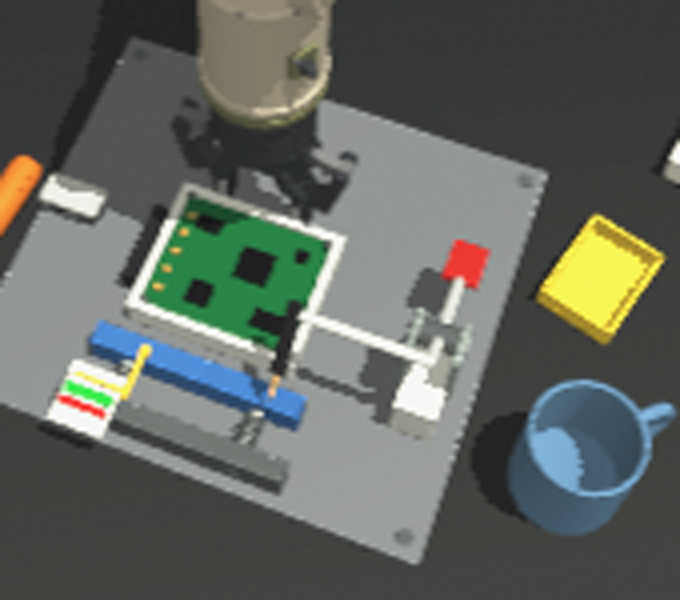

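The unit is being pushed square. The gap to the fence is about 15–20 mm, and the raised probe clears the board. I'll continue slowly.

```bash
python3 -m handwheel '[[[5,0,0,0,0,0],[5,0,0,0,0,0],[5,0,0,0,0,0],[3,0,0,0,0,0],[2,0,0,0,0,0],[0,0,0,0,0,0],[0,0,0,0,0,0]]]' >/dev/null
python3 -c "
from h import *
st()
for i in range(2):
  shot('scene')
  for r in spotter.landmark_of('scene','fence_face')[:1]+spotter.landmark_of('scene','unit')[:2]:
    p=w('scene',r['centre']);print(r['score'],(RJ.T@(p[:2]-O)*1e3).round(1),p[2])
"
```

```text
t 8.95 jig mm [-11.1  -6.5] z 18.5 rot [-3.142e+00 -1.000e-03  2.450e-01] Fjig [ 0.1 -1.2] 0.8 q [ 0.24  0.48 -0.43  1.78  0.24  0.93 -1.61] op 0.0496
0.59 [53.9 -3.2] 0.011600969600969235
0.93 [50.2  2.1] 0.010445095957932193
0.91 [-234.5 -252.2] 0.0010672695447995206
0.74 [132.5  60.5] 0.062028696659485516
0.81 [-237.9  344.3] 0.0022253863642749394
0.74 [49.4  0.3] 0.011357848864896547
```

```bash
python3 -m handwheel '[[[3,0,0,0,0,0],[3,0,0,0,0,0],[2,0,0,0,0,0],[1,0,0,0,0,0],[0,0,0,0,0,0],[0,0,0,0,0,0]]]' >/dev/null
python3 -c "
from h import *
f=[RJ.T@np.array(sense()['force'])[:2]];st();im=shot('scene')
f.append(RJ.T@np.array(sense()['force'])[:2]);im2=shot('top');f.append(RJ.T@np.array(sense()['force'])[:2]);print(np.round(f,1))
a=cv2.resize(im[235:305,260:345,::-1],None,fx=9,fy=8.5,interpolation=cv2.INTER_CUBIC)[:595,:765];cv2.imwrite('pics/crop5.png',a)"
```

```text
t 9.85 jig mm [-4.4 -6.6] z 17.7 rot [3.142 0.004 0.245] Fjig [-7.6  0.1] 3.7 q [ 0.24  0.5  -0.43  1.76  0.25  0.94 -1.61] op 0.0499
[[-7.6  0.1]
 [-7.9  0.4]
 [-7.6 -1. ]]
```

View pics/crop5.png

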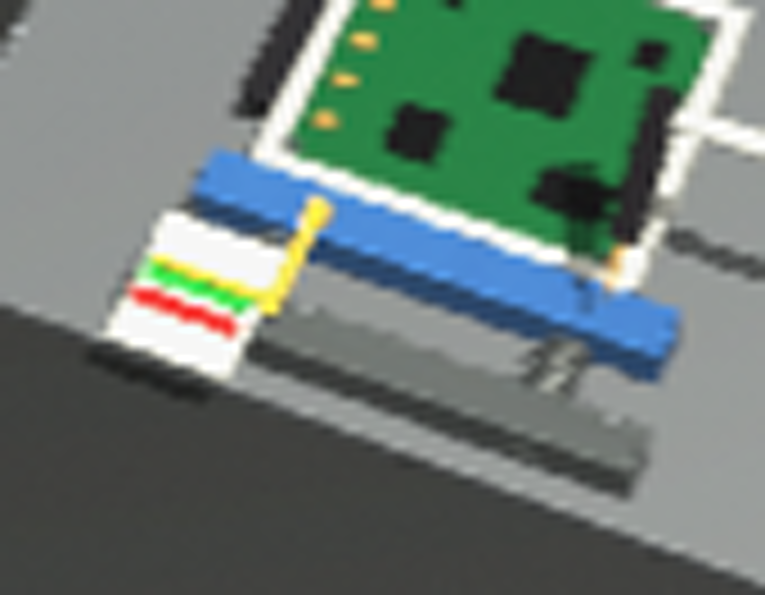

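The unit is flush on the fence, and the cursor is just at the near edge of the green band, crop (205,283). A further 3 mm should centre it.

```bash
python3 -m handwheel '[[[1,0,0,0,0,0],[1,0,0,0,0,0],[1,0,0,0,0,0],[0,0,0,0,0,0],[0,0,0,0,0,0],[0,0,0,0,0,0]]]' >/dev/null
cat > chk.py <<'E'
from h import *
s=st();im=shot('scene');cv2.imwrite('pics/crop6.png',cv2.resize(im[235:305,260:345,::-1],None,fx=9,fy=8.5,interpolation=cv2.INTER_CUBIC))
top=shot('top')
for c,I in(('scene',im),('top',top)):
    H=cv2.cvtColor(I,cv2.COLOR_RGB2HSV)
    for n,lo,hi,z in(('yellow',20,33,.05),('green',45,80,.048),('red',0,8,.048)):
        v,u=np.nonzero((H[...,0]>=lo)&(H[...,0]<=hi)&(H[...,1]>110)&(H[...,2]>110))
        P=np.array([RJ.T@(ray(c,a,b,z)[:2]-O)*1e3 for a,b in zip(u,v)])
        k=(P[:,0]>150)&(P[:,0]<190)&(P[:,1]<-45)&(P[:,1]>-76);print(c,n,k.sum(),P[k,0].mean().round(1) if k.any() else None)
print(np.round(RJ.T@np.array(sense()['force'])[:2],1))
E
python3 chk.py
```

```text
t 10.55 jig mm [-2.2 -6.5] z 17.5 rot [-3.142  0.006  0.245] Fjig [-10.8   0.6] 5.0 q [ 0.23  0.5  -0.42  1.75  0.25  0.95 -1.62] op 0.0501
scene yellow 14 165.3Traceback (most recent call last):
  File "chk.py", line 8, in <module>
    P=np.array([RJ.T@(ray(c,a,b,z)[:2]-O)*1e3 for a,b in zip(u,v)])
                      ~~~^^^^^^^^^
  File "h.py", line 13, in ray
    k=cams.camera_params(c);T=np.array(k["world_from_camera"]);f=200/np.tan(np.radians(k["fovy"])/2)
ValueError: time passes only in moves, steps and waits
```

View pics/crop6.png

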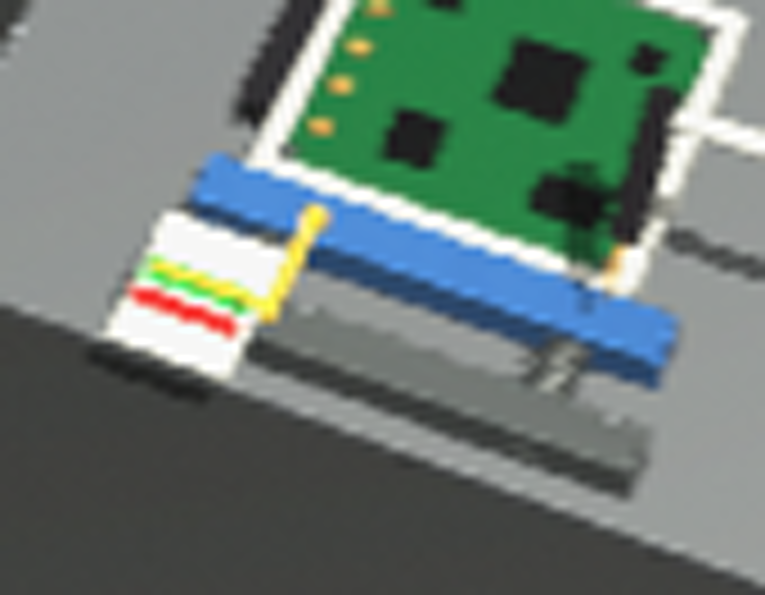

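The cursor stands inside the green band, crop (205,285), with green showing on the far side; it measures jig x ≈ 165. I'll check that it stays steady.

```bash
python3 -m handwheel '[[[0,0,0,0,0,0],[0,0,0,0,0,0],[0,0,0,0,0,0],[0,0,0,0,0,0],[0,0,0,0,0,0],[0,0,0,0,0,0],[0,0,0,0,0,0],[0,0,0,0,0,0]]]' >/dev/null
python3 - <<'E'
from h import *
st();im=shot('scene');H=cv2.cvtColor(im,cv2.COLOR_RGB2HSV)[235:305,260:300].astype(int)
k=cams.camera_params('scene');M=np.array(k["world_from_camera"]);f=200/np.tan(np.radians(k["fovy"])/2)
def X(u,v,z):
    d=M[:3,:3]@np.array([(u-k["cx"])/f,(v-k["cy"])/f,1]);p=M[:3,3]+d*(z-M[2,3])/d[2];return RJ.T@(p[:2]-O)*1e3
for n,lo,hi in(('yellow',20,33),('green',45,80),('red',0,8)):
    v,u=np.nonzero((H[...,0]>=lo)&(H[...,0]<=hi)&(H[...,1]>90)&(H[...,2]>110))
    P=np.array([X(a+260,b+235,.049) for a,b in zip(u,v)]);P=P[(P[:,0]>150)&(P[:,0]<190)&(P[:,1]<-50)&(P[:,1]>-76)]
    print(n,len(P),P[:,0].min().round(1),P[:,0].mean().round(1),P[:,0].max().round(1))
E
```

```text
t 11.45 jig mm [-2.2 -6.5] z 17.5 rot [-3.142  0.006  0.245] Fjig [-10.8  -0.2] 6.1 q [ 0.23  0.5  -0.42  1.75  0.25  0.95 -1.62] op 0.0501
yellow 13 163.0 165.0 166.7
green 11 162.8 168.1 170.2
red 18 173.9 176.6 179.2
```

```bash
python3 -c "from plant import job;print(job.sign_off())"
```

```text
the job is handed in; nothing more can be done
None
```

The job is handed in: the lever was pressed onto its stop with the probe up, then the unit was pushed flush against the fence. The cursor stands steady in the green band (about 9 mm of fence travel), and the arm is still pushing at about 11 N.

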